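# Fit the bar to the bench press and nip it up on a clock insert

## Task

Take the steel press bar out of its beech rest and push it, plain end first, through the eye in the press spindle until it sticks out about equally on both sides. Then turn the spindle clockwise with the bar until the ram comes down and clamps the felted beech block on the clock insert, and leave the bar in the eye; do not shift the block or disturb the other things on the bench.

Things in the scene. Friction and masses are not known exactly. Their poses are not given: they have to be found in the camera images.
- press_bar: round steel bar, 10 mm in diameter, 160 mm long over all, 0.1 kg; one end plain and bevelled, a black ball 18 mm across on the other. Origin at mid-length on its axis; +y runs along the bar to the plain end. At the start it lies level in the beech rest, its axis 30 mm above the table
- bar_tip (a point): the plain, leading end of the bar, 80 mm from its origin
- bar_ball (a point): centre of the black ball, 71 mm from the bar's origin
- bar_rest: fixed beech block 56 x 180 x 40 mm with a groove along its y. Both ends of the bar lie sunk in the grooved end blocks (tops 40 mm high) and cannot be gripped there; between them is a finger gap 62 mm long, open to both sides and above, floor 7 mm above the table, where the middle of the bar lies free: lift it straight up. Origin at the centre of the underside
- press: fixed small C-frame screw press, dark grey-green casting: base 165 x 104 mm, column on its +x side, arm 42 mm wide whose top is 128 mm above the table. Origin on the table below the spindle axis; +x points from the spindle to the column
- eye (a point): centre of the eye (cross-hole) in the spindle's 30 mm cubic head (low dome to 22 mm above this point). Hole 12.5 mm in diameter, mouths bevelled, level, right through along this point's y axis; the bar can enter from either side. It turns and sinks with the spindle; about 170 mm above the table, 42 mm above the press's arm. A bar left half-way through stays but droops by up to about 0.1 rad
- spindle (a joint): angle of the press spindle about the vertical, rad, growing clockwise seen from above; starts between 0 and 0.6, stops at 1.45. The ram sinks 6 mm per rad and meets the block at about 1.2. It turns stiffly (0.15 N m) and stays where it is left; past contact the torque grows and it stays clamped. Some 0.06 rad past contact clamps well
- ram: steel ram below the arm with a round foot 34 mm across, that goes straight down when the spindle turns clockwise. Origin at the centre of the foot's underside
- push_block: beech press block with felt below, 45 x 60 x 35 mm, standing loose on the clock insert under the ram. Origin at the centre of its underside
- clock_insert: round brass clock insert with white dial, 66 mm across and 14 mm high, lying loose on the press's anvil (18 mm above the table). Origin at the centre of its underside
- movement_1: bystander: black clock movement 56 x 56 x 32 mm, origin at the centre of its underside
- movement_2: bystander: black clock movement 56 x 56 x 32 mm, origin at the centre of its underside
- parts_tin_2: bystander: round grey parts tin, 60 mm across, 26 mm high, origin at the centre of its underside
- cell_3: bystander: red and yellow battery cell standing, 27 mm across, 50 mm high, origin at the centre of its underside

How it is judged:
By the outcome, as a careful person would: the job done as asked, in the order asked, and still so for the second after the job is handed in, with the robot touching nothing.
It also fails if it takes over 46 s, if anything falls off the work surface, if the arm or the gripper's body presses on something with over 40 N, if the wrist force passes 120 N, or if a joint passes its speed limit or range.

## Robot

A 7-joint arm with a two-finger parallel gripper is mounted at the origin on the work surface; the furniture and walls round the work are solid. World frame = base frame: x ahead of the robot, y to its left, z up, the work surface at z = 0. Lengths are in m, angles in rad, forces in N, time in s.
With the tool pointing down it reaches from about 0.425 to 0.925 m from the base axis. Payload 6.8 kg.
Tool frame: the origin (TCP) lies on the centre line of the jaws, within the pads' length; the fingertips stand 17 mm ahead of it and the grasp point (between the pads) lies 2 mm behind it; z points along the fingers, x is the direction in which the jaws open and shut, and the axes are right-handed (so a half turn about z gives the same grasp; the last joint's range is limited). The gripper opens to 85 mm and grips with 20 to 120 N. Pads are 22 mm wide; open, the fingers measure 114 mm over their backs; the gripper's body (76 mm by 85 mm) begins 54 mm behind the grasp point. The pads swing forward as they close: fully open they stand 13 mm farther back than shut.
Start: joints at [1.101, 0.477, 0.022, 1.555, -0.011, 1.109, -0.083], TCP at [0.239, -0.631, 0.248] pointing down, gripper open.
Joint ranges: [-2.96, 2.96], [-0.34, 2.1], [-1.41, 1.46], [0.24, 2.44], [-1.37, 4.51], [0.17, 1.92], [-2.96, 2.96]. Speed limits (rad/s): [2.39, 2.39, 3.14, 3.14, 3.14, 3.14, 3.14].

## Interface

Orientations are given as a rotation vector (axis times angle).
In Python, from bench import r gives the robot as it stands.
- The arm moves only by the tool arm_command, never from a script. Its argument "increments" is a list of rows, each a list of 3 entries, a list of its own where there are three numbers: the shift along the world's x, y, z in m, then the turn, a rotation vector about the world's x, y, z in rad, then the opening in per cent of the stroke, from 0 (shut) to 100 (fully open). A call has 1 to 10 rows; each row is the pose to reach, as a shift and turn from the pose commanded when the call began; what a row does not reach only later rows make up. A row lasts 1/10 s, in which the tool goes at most 50 mm and 8.59 degrees, less where a joint would pass 70% of its speed; a pose out of reach is approached as far as the arm can. A call with a gripper value outside its range is refused whole. The fingers move at their own pace and stop on an object; "newtons" is the grip in N (left out, the last holds). Time passes only in rows, so rows that repeat a pose let the fingers close. It gives the time, the measured TCP pose, the force and the opening at its end, in the units of the state.
- r.get_obs(): the state, without advancing time (a new reading comes with each control period).
- r.grab_frame(name): name is "scene" or "top" or "wrist"; returns the picture (384x512x3 uint8, blue, green, red); there is no depth.
- r.camera_model(name): a dict with "camera_matrix" (3x3 intrinsics, pixels), "D" ([k1, k2, p1, p2, k3] as OpenCV has them; the pictures are not rectified), "camera_from_world" (4x4, takes a point from world to camera coordinates). Camera axes: x right, y down, z forward; pixel columns grow to the right and rows downward; lengths in m; the calibration is good to about 2 mm. A picture is of the moment at which its call begins: read the wrist's pose just before it. camera_model takes no time and is no camera call; for the wrist camera it gives the pose at the moment of the call.
- r.hand_in(): hands the job in, once; it reports no verdict.
The state is a dict: "clock": time; "joints": joint angles; "qvel": joint speeds; "tau": joint torques, N m; "tcp_pos": TCP position; "orientation": TCP orientation; "contact_force": force on the tool from outside, world axes, zero at the start; "moment": the same for the moment, N m; "grip_width": finger opening in m.
Only numpy, scipy, OpenCV 4.12 (cv2) and the standard library are available. Lean on these libraries where they do the work, as an engineer would, in place of code of your own. Each camera call takes 0.05 s, during which the arm holds its last target. There are 200 camera calls.

## Working session

There is one attempt and no reset: what is moved stays moved. The work goes in short steps, Python scripts to look and compute and a tool call to move; the robot and the scene stay as the last step left them, time stands still between calls to the robot, and variables do not carry over. Pictures are saved under pics/ and viewed, about 8 in all and at most 12, crops included, and the job is handed in when it is done.

Besides the shell and the picture viewer there is one more tool, called after "Request:" as name([rows], argument=value, ...), one row to a line, values as JSON. arm_command: Moves the arm, as the interface text tells. Its arguments: {"type":"object","properties":{"increments":{"type":"array","items":{"type":"array"}},"newtons":{"type":"number"}},"required":["increments"]}

```bash
mkdir -p pics; ls; python3 - <<'E'
from bench import r
import cv2,numpy as np
np.set_printoptions(precision=4,suppress=True)
o=r.get_obs();print(o)
for n in("scene","top"):
    cv2.imwrite(f"pics/{n}0.png",r.grab_frame(n)); m=r.camera_model(n); print(n,m)
E
```

```text
pics
{'clock': 0.0, 'joints': array([ 1.1009,  0.4779,  0.0223,  1.5564, -0.0115,  1.1093, -0.0831]), 'qvel': array([ 0.0015,  0.0016, -0.0005, -0.0003, -0.0001,  0.0014,  0.0002]), 'tau': array([ -0.0007, -59.6442,   1.608 , -28.1201,   0.0125,   0.0092,
        -0.    ]), 'tcp_pos': array([ 0.2387, -0.6308,  0.2473]), 'orientation': array([-2.584 ,  1.785 ,  0.0026]), 'contact_force': array([-0.3484,  0.182 ,  0.3729]), 'moment': array([0.022 , 0.0228, 0.038 ]), 'grip_width': 0.08566644374258343}
scene {'camera_matrix': array([[448.6262,   0.    , 257.9609],
       [  0.    , 448.6262, 186.1107],
       [  0.    ,   0.    ,   1.    ]]), 'D': array([-0.1567,  0.    ,  0.    ,  0.    ,  0.    ]), 'camera_from_world': array([[-0.8921, -0.4519, -0.0058,  0.3991],
       [-0.2732,  0.5494, -0.7897,  0.2617],
       [ 0.36  , -0.7028, -0.6135,  0.9963],
       [ 0.    ,  0.    ,  0.    ,  1.    ]])}
top {'camera_matrix': array([[442.4939,   0.    , 255.1078],
       [  0.    , 442.4939, 190.4398],
       [  0.    ,   0.    ,   1.    ]]), 'D': array([-0.0454,  0.    ,  0.    ,  0.    ,  0.    ]), 'camera_from_world': array([[-0.0061, -0.9996,  0.0258, -0.059 ],
       [-0.9972,  0.0042, -0.0749,  0.4788],
       [ 0.0748, -0.0262, -0.9969,  1.2079],
       [ 0.    ,  0.    ,  0.    ,  1.    ]])}
```

View pics/scene0.png

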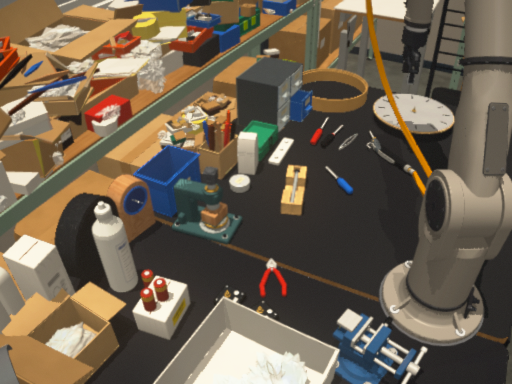

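View pics/top0.png

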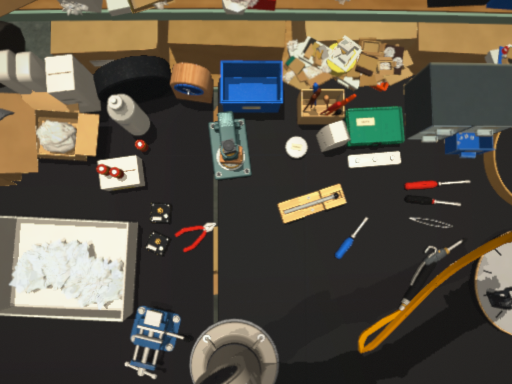

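Scene: the press is near (208,205) and the beech rest near (293,190). Top: the press is at (230,150), with its column toward the image top (+x), and the rest is at (312,203). I'll zoom in on both.

```bash
python3 - <<'E'
import cv2,numpy as np
a=cv2.imread("pics/top0.png")[105:228,200:356]; b=cv2.imread("pics/scene0.png")[160:245,165:315]
a=cv2.resize(a,None,fx=5,fy=5,interpolation=cv2.INTER_CUBIC)[:600]
b=cv2.resize(b,None,fx=5,fy=5,interpolation=cv2.INTER_CUBIC)
cv2.imwrite("pics/topz.png",a);cv2.imwrite("pics/scenez.png",b)
E
```

```text
(no output)
```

View pics/topz.png

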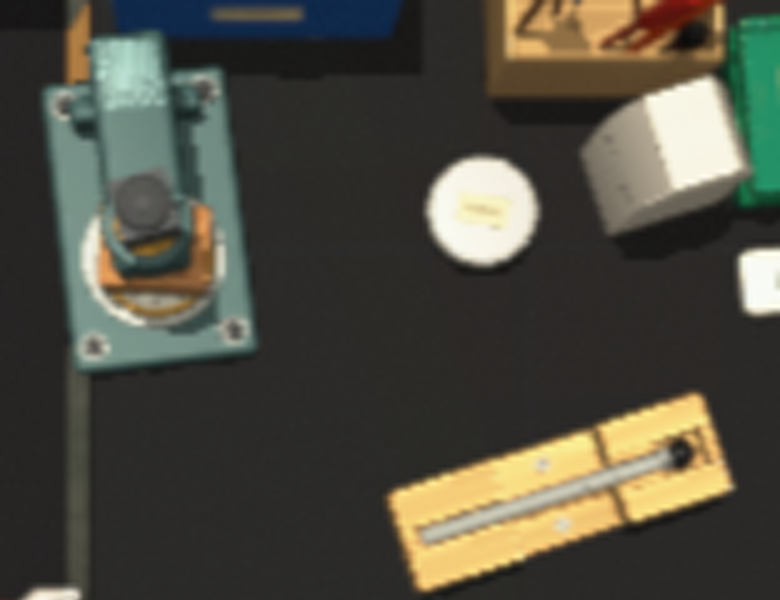

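View pics/scenez.png

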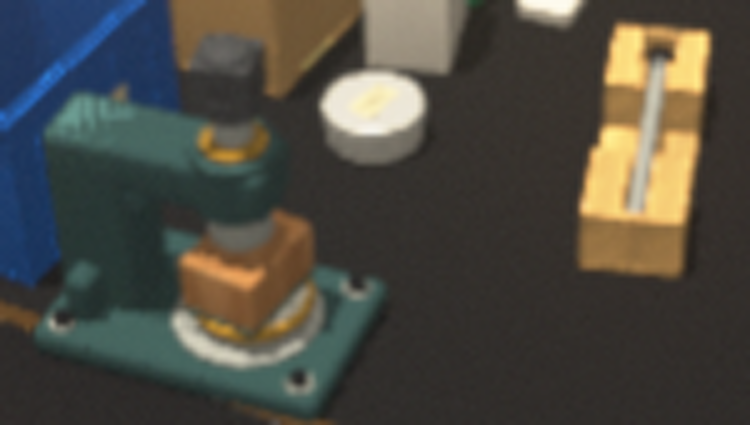

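Zoomed views: the bar's ball is at top px (336.6,195.6) and its plain end at (284.4,212.2), toward the press (+y). The spindle head is at top px (228.6,145) and scene px about (211,173). Next I compute rough positions.

```bash
cat > h.py <<'E'
from bench import r
import cv2,numpy as np
from scipy.spatial.transform import Rotation as R
np.set_printoptions(precision=4,suppress=True)
def ray(m,uv):
    p=cv2.undistortPoints(np.array([[uv]],float),m["camera_matrix"],m["D"])[0,0]
    T=m["camera_from_world"];Rt=T[:3,:3].T
    return -Rt@T[:3,3], Rt@np.array([p[0],p[1],1.])
def onz(m,uv,z):
    c,d=ray(m,uv); return c+d*(z-c[2])/d[2]
def tri(rays):
    A=0;b=0
    for c,d in rays:
        d=d/np.linalg.norm(d);P=np.eye(3)-np.outer(d,d);A=A+P;b=b+P@c
    return np.linalg.solve(A,b)
def proj(m,X):
    T=m["camera_from_world"];return cv2.projectPoints(np.atleast_2d(np.asarray(X,float)),cv2.Rodrigues(T[:3,:3])[0],T[:3,3],m["camera_matrix"],m["D"])[0][:,0]
E
python3 - <<'E'
from h import *
t=r.camera_model("top");s=r.camera_model("scene")
b=onz(t,(336.6,195.6),.03);p=onz(t,(284.4,212.2),.03)
d=p-b;print("ball",b,"tip",p,np.linalg.norm(d),"yaw from +y toward +x",np.arctan2(d[0],d[1]))
# ball/tip scene check
print("scene tip",onz(s,(165+637/5,160+208/5),.03),"ball",onz(s,(165+658/5,160+47/5),.03))
im=cv2.imread("pics/top0.png");h=cv2.cvtColor(im,cv2.COLOR_BGR2HSV)
mk=cv2.inRange(h[100:190,200:260],(70,50,50),(100,255,255))
cs=max(cv2.findContours(mk,0,2)[0],key=cv2.contourArea);rc=cv2.minAreaRect(cs)
bx=cv2.boxPoints(rc)+[200,100];print(rc,[onz(t,q,.018) for q in bx])
print("head top",onz(t,(228.6,145),.19), "tri",tri([ray(t,(228.6,145)),ray(s,(165+228/5,160+40/5))]))
o=r.get_obs();print(R.from_rotvec(o["orientation"]).as_matrix());w=r.camera_model("wrist");print(w)
T=w["camera_from_world"];Rw=R.from_rotvec(o["orientation"]).as_matrix()
print("cam pos in tool",Rw.T@(-T[:3,:3].T@T[:3,3]-o["tcp_pos"]),"cam axes in tool\n",Rw.T@T[:3,:3].T)
E
```

```text
ball [ 0.4624 -0.2862  0.03  ] tip [ 0.4175 -0.1412  0.03  ] 0.15186174358840163 yaw from +y toward +x -0.30040840372586347
scene tip [ 0.4163 -0.1487  0.03  ] ball [ 0.4652 -0.2937  0.03  ]
((31.377731323242188, 41.08296585083008), (61.059635162353516, 31.52104377746582), 82.40535736083984) [array([0.6975, 0.0591, 0.018 ]), array([ 0.7094, -0.0287,  0.018 ]), array([ 0.5377, -0.0505,  0.018 ]), array([0.5264, 0.0363, 0.018 ])]
head top [0.5753 0.006  0.19  ] tri [0.5735 0.0052 0.1923]
[[ 0.3539 -0.9353 -0.0007]
 [-0.9353 -0.3539  0.0015]
 [-0.0017  0.0002 -1.    ]]
{'camera_matrix': array([[317.019 ,   0.    , 256.2821],
       [  0.    , 317.019 , 195.0276],
       [  0.    ,   0.    ,   1.    ]]), 'D': array([-0.0101,  0.    ,  0.    ,  0.    ,  0.    ]), 'camera_from_world': array([[ 0.3547, -0.935 , -0.0018, -0.6733],
       [-0.8989, -0.3415,  0.2743, -0.0371],
       [-0.2571, -0.0957, -0.9616,  0.3784],
       [ 0.    ,  0.    ,  0.    ,  1.    ]])}
cam pos in tool [-0.0008 -0.0687 -0.1254] cam axes in tool
 [[ 1.      0.0008  0.0001]
 [-0.0008  0.9617  0.2742]
 [ 0.0001 -0.2742  0.9617]]
```

Request:
arm_command([
  [[0.336,0.636,0.02],[0,0,1.25],100],
  [[0.336,0.636,0.02],[0,0,1.25],100],
  [[0.336,0.636,0.02],[0,0,1.25],100],
  [[0.336,0.636,0.02],[0,0,1.25],100],
  [[0.336,0.636,0.02],[0,0,1.25],100],
  [[0.336,0.636,0.02],[0,0,1.25],100],
  [[0.336,0.636,0.02],[0,0,1.25],100],
  [[0.336,0.636,0.02],[0,0,1.25],100],
  [[0.336,0.636,0.02],[0,0,1.25],100],
  [[0.336,0.636,0.02],[0,0,1.25],100],
])

```text
clock: 1.1
tcp_pos: [0.4727, -0.1876, 0.2622]
orientation: [3.141, 0.066, -0.0]
contact_force: [0.6, -0.9, 0.4]
grip_width: 0.0855
```

Request:
arm_command([
  [[0.05,0.09,0.0],[0,0,0],100],
  [[0.1,0.19,0.0],[0,0,0],100],
  [[0.1,0.19,0.0],[0,0,0],100],
  [[0.1,0.19,0.0],[0,0,0],100],
  [[0.1,0.19,0.0],[0,0,0],100],
  [[0.1,0.19,0.0],[0,0,0],100],
  [[0.1,0.19,0.0],[0,0,0],100],
])

```text
clock: 1.8
tcp_pos: [0.5719, -0.0005, 0.2616]
orientation: [3.14, 0.063, -0.002]
contact_force: [-0.6, -1.4, 0.3]
grip_width: 0.0857
```

```bash
python3 - <<'E'
from h import *
import pickle
m=r.camera_model("wrist");f=r.grab_frame("wrist");o=r.get_obs()
cv2.imwrite("pics/w1.png",f);pickle.dump(m,open("w1.pkl","wb"));print(o["tcp_pos"],o["qvel"],o["joints"])
print(proj(m,[.5745,.0055,.192]))
E
```

```text
[ 0.5718 -0.0014  0.2617] [ 0.0152 -0.0071  0.0048  0.0021 -0.0024 -0.0022 -0.003 ] [ 0.3163  0.3443 -0.531   1.7629  0.1952  1.0881 -0.2415]
[[262.4285 207.5509]]
```

View pics/w1.png

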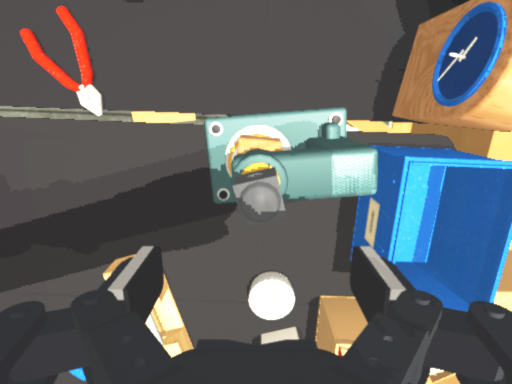

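The wrist view shows the head at (262,192) with the dome on top and the arm running right (+x). I'll zoom in for the head's yaw.

```bash
python3 - <<'E'
import cv2
a=cv2.imread("pics/w1.png")[155:227,215:305]
a=cv2.convertScaleAbs(a,alpha=1.6,beta=10)
cv2.imwrite("pics/w1z.png",cv2.resize(a,None,fx=8,fy=8,interpolation=cv2.INTER_CUBIC))
E
```

```text
(no output)
```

View pics/w1z.png

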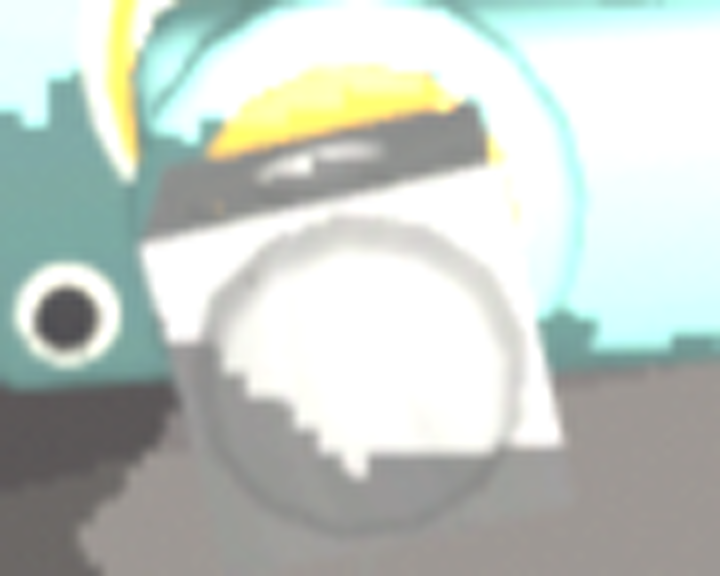

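The head's top face has corners at crop (143,242), (490,165), (575,500). The cross-hole mouth shows on the face toward the image top, at crop (320,165).

```bash
python3 - <<'E'
from h import *
import pickle
m=pickle.load(open("w1.pkl","rb"))
P=lambda u,v:(215+(u-3.5)/8,155+(v-3.5)/8)
for z in(.180,.185,.19):
    a,b,c=[onz(m,P(*q),z) for q in((143,242),(490,165),(575,500))]
    print(z,a,b,c,np.linalg.norm(a-b),np.linalg.norm(b-c),"ctr",(a+c)/2,"angles deg",np.degrees(np.arctan2(*(b-a)[1::-1])),np.degrees(np.arctan2(*(b-c)[1::-1])))
print("bottom edge z.155",[onz(m,P(*q),.155) for q in((157,180),(478,103))],"mouth .17",onz(m,P(320,168),.17))
print("dome top .192",onz(m,P(365,375),.188))
t=r.camera_model("top");mk=lambda x:x
# press base corners in wrist (z of plate ~.012?): screw heads
sc=[(215.8,128.5),(336,119.5),(223.5,194.5)]
s3=[onz(m,q,.016) for q in sc];print(s3,np.degrees(np.arctan2(*(s3[1]-s3[0])[1::-1])),np.degrees(np.arctan2(*(s3[2]-s3[0])[1::-1])))
E
```

```text
0.18 [0.554  0.0168 0.18  ] [0.5827 0.0246 0.18  ] [ 0.5918 -0.0047  0.18  ] 0.029819411127523548 0.03065820926205437 ctr [0.5729 0.0061 0.18  ] angles deg 15.203618402845601 107.21644040288234
0.185 [0.5543 0.0181 0.185 ] [0.5824 0.0257 0.185 ] [ 0.5913 -0.0029  0.185 ] 0.02909904350486913 0.02991757822723952 ctr [0.5728 0.0076 0.185 ] angles deg 15.203618402845605 107.21644040288245
0.19 [0.5547 0.0193 0.19  ] [0.582  0.0268 0.19  ] [ 0.5907 -0.0011  0.19  ] 0.028378675882214707 0.02917694719242463 ctr [0.5727 0.0091 0.19  ] angles deg 15.203618402845578 107.21644040288237
bottom edge z.155 [array([0.5534, 0.0165, 0.155 ]), array([0.583, 0.025, 0.155])] mouth .17 [0.5686 0.0216 0.17  ]
dome top .192 [0.573  0.0083 0.188 ]
[array([0.5222, 0.041 , 0.016 ]), array([0.6591, 0.0568, 0.016 ]), array([ 0.5321, -0.0375,  0.016 ])] 6.57526145507548 -82.83456174191754
```

The eye is at about (0.573, 0.007, 0.170), and its axis lies along about 106°, close to the bar's 107°. Moving over the bar next.

Request:
arm_command([
  [[-0.125,-0.234,-0.01],[0,0,0.26],60],
  [[-0.125,-0.234,-0.03],[0,0,0.26],60],
  [[-0.125,-0.234,-0.06],[0,0,0.26],60],
  [[-0.125,-0.234,-0.09],[0,0,0.26],60],
  [[-0.125,-0.234,-0.09],[0,0,0.26],60],
  [[-0.125,-0.234,-0.09],[0,0,0.26],60],
  [[-0.125,-0.234,-0.09],[0,0,0.26],60],
  [[-0.125,-0.234,-0.09],[0,0,0.26],60],
  [[-0.125,-0.234,-0.09],[0,0,0.26],60],
])

```text
clock: 2.75
tcp_pos: [0.4478, -0.2333, 0.173]
orientation: [3.106, 0.471, 0.002]
contact_force: [0.4, -0.0, 0.0]
grip_width: 0.0512
```

```bash
python3 - <<'E'
from h import *
import pickle
m=r.camera_model("wrist");f=r.grab_frame("wrist");o=r.get_obs()
cv2.imwrite("pics/w2.png",f);pickle.dump(m,open("w2.pkl","wb"));print(o["tcp_pos"],o["qvel"],o["orientation"])
print(proj(m,[[.4624,-.2862,.03],[.4175,-.1412,.03]]))
E
```

```text
[ 0.4482 -0.2329  0.1731] [-0.0102 -0.0006 -0.003  -0.0023  0.0027  0.0015  0.001 ] [3.1052 0.4724 0.0024]
[[255.0847 245.5985]
 [255.1237  69.617 ]]
```

View pics/w2.png

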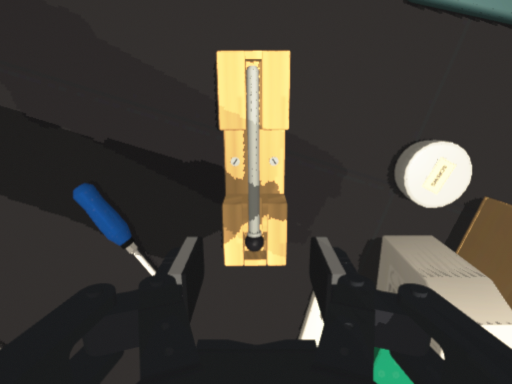

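The bar runs from the ball at (255,242) to the tip at (252.5,67). The gap edges are at rows of about 128 and 198.

```bash
python3 - <<'E'
from h import *
import pickle
m=pickle.load(open("w2.pkl","rb"));f=cv2.imread("pics/w2.png")
hsv=cv2.cvtColor(f,cv2.COLOR_BGR2HSV)
rows=[]
for v in range(85,215,10):
    s=hsv[v,238:270,1]; c=np.where(s<90)[0]+238; rows.append((v,c.min() if len(c) else 0,c.max() if len(c) else 0))
print(rows)
b=onz(m,(255,242),.03);
pts=np.array([onz(m,((a+c)/2,v),.035) for v,a,c in rows if 5<c-a<18])
d=np.polyfit(pts[:,1],pts[:,0],1);print("dx/dy",d,"yaw deg",90+np.degrees(np.arctan(-d[0])))
t=onz(m,(252.5,67),.031);print(b,t,np.linalg.norm(t-b))
u=(t-b)/np.linalg.norm(t-b);print("origin",b+.071*u,t-.08*u)
print("gap",[(onz(m,(254,v),.04)-b)@u-.071 for v in(128,198)])
E
```

```text
[(85, np.int64(247), np.int64(258)), (95, np.int64(247), np.int64(258)), (105, np.int64(247), np.int64(258)), (115, np.int64(247), np.int64(258)), (125, np.int64(247), np.int64(258)), (135, np.int64(247), np.int64(258)), (145, np.int64(248), np.int64(258)), (155, np.int64(248), np.int64(258)), (165, np.int64(248), np.int64(258)), (175, np.int64(248), np.int64(258)), (185, np.int64(248), np.int64(259)), (195, np.int64(248), np.int64(259)), (205, np.int64(249), np.int64(258))]
dx/dy [-0.3189  0.37  ] yaw deg 107.68553530814029
[ 0.4613 -0.2828  0.03  ] [ 0.415  -0.1401  0.031 ] 0.15003266572110777
origin [ 0.4394 -0.2152  0.0305] [ 0.4397 -0.2162  0.0305]
gap [np.float64(0.03254394370882134), np.float64(-0.02579932253335057)]
```

Request:
arm_command([
  [[-0.003,0.002,-0.04],[0,0,0.005],60],
  [[-0.003,0.002,-0.08],[0,0,0.005],60],
  [[-0.003,0.002,-0.11],[0,0,0.005],60],
  [[-0.003,0.002,-0.13],[0,0,0.005],60],
  [[-0.003,0.002,-0.142],[0,0,0.005],60],
  [[-0.003,0.002,-0.142],[0,0,0.005],60],
  [[-0.003,0.002,-0.142],[0,0,0.005],60],
])

```text
clock: 3.5
tcp_pos: [0.4453, -0.2312, 0.031]
orientation: [3.104, 0.48, 0.002]
contact_force: [-0.3, 0.6, 0.4]
grip_width: 0.0512
```

Request:
arm_command([
  [[0,0,0],[0,0,0],0],
  [[0,0,0],[0,0,0],0],
  [[0,0,0],[0,0,0],0],
  [[0,0,0],[0,0,0],0],
  [[0,0,0],[0,0,0],0],
  [[0,0,0],[0,0,0],0],
], newtons=50)

```text
clock: 4.1
tcp_pos: [0.4449, -0.2317, 0.031]
orientation: [3.104, 0.478, 0.002]
contact_force: [-1.4, -0.3, 6.2]
grip_width: 0.0083
```

Request:
arm_command([
  [[0,0,0.005],[0,0,0],0],
  [[0,0,0.02],[0,0,0],0],
  [[0,0,0.05],[0,0,0],0],
  [[0,0,0.09],[0,0,0],0],
  [[0,0,0.13],[0,0,0],0],
  [[0,0,0.17],[0,0,0],0],
  [[0,0,0.17],[0,0,0],0],
  [[0,0,0.17],[0,0,0],0],
])

```text
clock: 4.9
tcp_pos: [0.4444, -0.2316, 0.201]
orientation: [3.104, 0.478, 0.002]
contact_force: [0.3, 0.1, -2.0]
grip_width: 0.0085
```

```bash
python3 - <<'E'
from h import *
import pickle
ms={n:r.camera_model(n) for n in("wrist","top","scene")}
f=r.grab_frame("wrist");g=r.grab_frame("scene");t=r.grab_frame("top");o=r.get_obs()
for n,i in(("w3",f),("s3",g),("t3",t)):cv2.imwrite(f"pics/{n}.png",i)
pickle.dump(ms["wrist"],open("w3.pkl","wb"));print(o)
p=proj(ms["scene"],o["tcp_pos"])[0].astype(int);q=proj(ms["top"],o["tcp_pos"])[0].astype(int);print(p,q)
A=cv2.resize(f[:,120:400],(400,548)); 
B=cv2.resize(g[p[1]-45:p[1]+45,p[0]-65:p[0]+65],(390,270),interpolation=2);C=cv2.resize(t[q[1]-45:q[1]+45,q[0]-65:q[0]+65],(390,270),interpolation=2)
D=np.zeros((548,395,3),np.uint8);D[:270,:390]=B;D[275:545,:390]=C
cv2.imwrite("pics/m3.png",np.hstack([A,D]))
E
```

```text
{'clock': 5.05, 'joints': array([ 0.7752,  0.2907, -0.492 ,  1.9895,  0.1725,  0.9045,  0.4992]), 'qvel': array([-0.0034,  0.0099,  0.001 , -0.0015, -0.0023,  0.0012,  0.0011]), 'tau': array([  0.0641, -42.9165,  -3.3205, -25.0447,   0.0089,  -0.0028,
        -0.001 ]), 'tcp_pos': array([ 0.4433, -0.231 ,  0.1988]), 'orientation': array([-3.1032, -0.4786,  0.0038]), 'contact_force': array([-0.2634,  0.1188, -1.9373]), 'moment': array([-0.0391,  0.0032, -0.0164]), 'grip_width': 0.007885514941825973}
[297 132] [328 199]
```

View pics/m3.png

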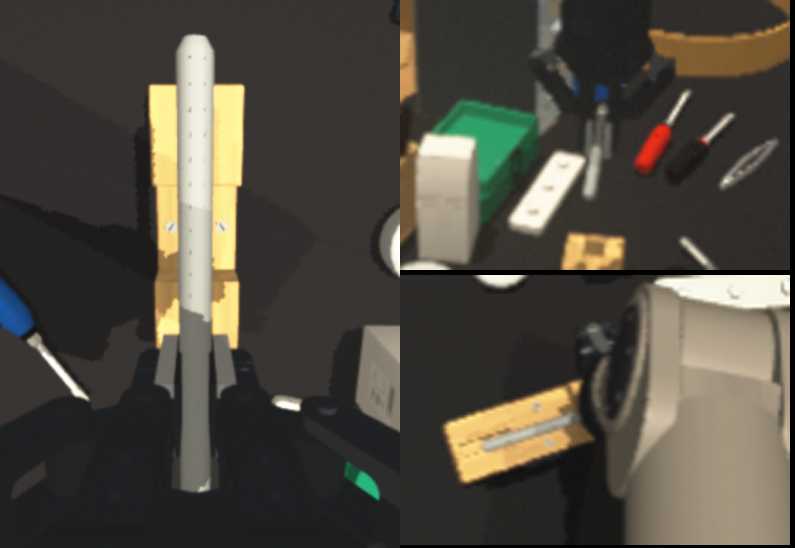

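The bar is held. Its tip is at wrist px (256.5,28) and scene px (295.3,152). I'll triangulate the tip and work out the approach.

```bash
python3 - <<'E'
from h import *
import pickle
m=pickle.load(open("w3.pkl","rb"));s=r.camera_model("scene");o=r.get_obs()
f=cv2.imread("pics/w3.png");g=cv2.cvtColor(f,6)
print([ (v,np.where(g[v,240:275]>105)[0][[0,-1]]+240) for v in (26,28,30,35,40,60,80,110)])
print(g[18:34,256])
M=R.from_rotvec(o["orientation"]).as_matrix();print("toolx,y",M[:,0],M[:,1],M[:,2])
tip=tri([ray(m,(256.5,27)),ray(s,(295.3,152))]);gr=o["tcp_pos"]-.002*M[:,2]
print("tcp",o["tcp_pos"],"tip",tip,"tip-grasp in tool",M.T@(tip-gr))
for z in(.19,.2,.21):
    print(z,M.T@(onz(m,(256.5,27),z)-gr), [M.T@(onz(m,(u,v),z)-gr) for u,v in((256.5,100),(256.5,200))])
E
```

```text
[(26, array([248, 264])), (28, array([247, 265])), (30, array([246, 266])), (35, array([244, 269])), (40, array([244, 269])), (60, array([240, 274])), (80, array([240, 274])), (110, array([240, 274]))]
[ 53  53  53  54  53  77 169 220 224 227 229 229 232 233 234 236]
toolx,y [ 0.9535  0.3013 -0.0021] [ 0.3013 -0.9535 -0.002 ] [-0.0026  0.0013 -1.    ]
tcp [ 0.4433 -0.231   0.1988] tip [ 0.4133 -0.1395  0.1996] tip-grasp in tool [-0.001  -0.0963  0.0014]
0.19 [ 0.0002 -0.0984  0.011 ] [array([ 0.0002, -0.0711,  0.0109]), array([ 0.0003, -0.028 ,  0.0108])]
0.2 [ 0.0002 -0.0963  0.001 ] [array([ 0.0002, -0.071 ,  0.0009]), array([ 0.0002, -0.0311,  0.0008])]
0.21 [ 0.0002 -0.0942 -0.009 ] [array([ 0.0002, -0.0709, -0.0091]), array([ 0.0002, -0.0341, -0.0092])]
```

Request:
arm_command([
  [[0.04,0.02,0],[0,0,0],0],
  [[0.08,0.045,0],[0,0,0],0],
  [[0.12,0.07,0],[0,0,-0.01],0],
  [[0.15,0.09,-0.01],[0,0,-0.02],0],
  [[0.167,0.112,-0.02],[0,0,-0.02],0],
  [[0.167,0.112,-0.03],[0,0,-0.02],0],
  [[0.167,0.112,-0.03],[0,0,-0.02],0],
  [[0.167,0.112,-0.03],[0,0,-0.02],0],
])

```text
clock: 5.85
tcp_pos: [0.6101, -0.1205, 0.169]
orientation: [-3.11, -0.446, 0.005]
contact_force: [0.5, 0.2, -1.3]
grip_width: 0.0081
```

```bash
python3 - <<'E'
from h import *
import pickle
o=r.get_obs()
g=r.grab_frame("scene");t=r.grab_frame("top");w=r.grab_frame("wrist")
for n,i in(("s4",g),("t4",t),("w4",w)):cv2.imwrite(f"pics/{n}.png",i)
M=R.from_rotvec(o["orientation"]).as_matrix();print(o["tcp_pos"],M[:,1],o["contact_force"])
E0=np.array([.5726,.007,.17])
for n in("scene","top"):print(n,proj(r.camera_model(n),[E0,o["tcp_pos"]-.002*M[:,2]-.096*M[:,1]]))
e=lambda im,x,y,w,h:cv2.resize(cv2.convertScaleAbs(im[y:y+h,x:x+w],alpha=1.5,beta=20),None,fx=8,fy=8,interpolation=2)
cv2.imwrite("pics/m4.png",np.hstack([e(g,188,160,48,70),e(t,205,120,50,70)]))
E
```

```text
[ 0.6101 -0.1205  0.169 ] [ 0.281  -0.9597 -0.0005] [ 0.4692  0.1566 -1.3313]
scene [[210.4996 175.8218]
 [214.3235 166.8477]]
top [[228.4633 147.5472]
 [242.9304 143.1956]]
```

View pics/m4.png

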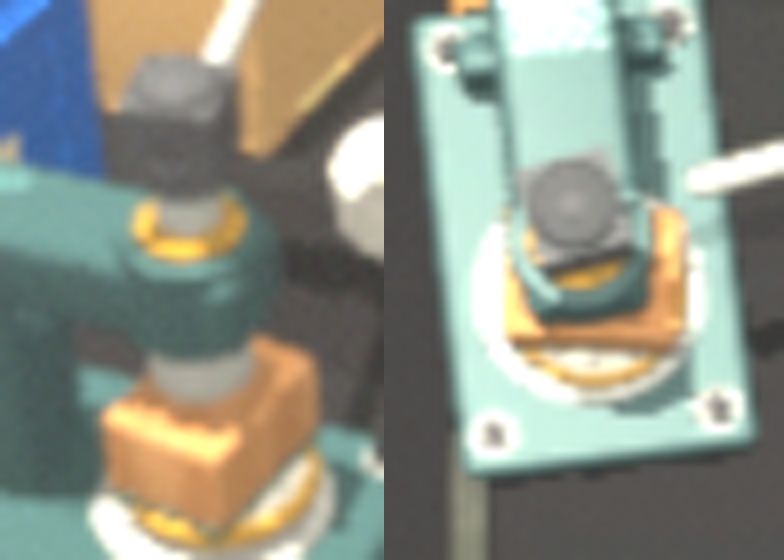

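The composite shows the scene-view head with its dome at crop (175,90), and the bar behind it on the right. In the top view the dome is at crop (572,203) and the tip at (690,180). I'll check the relative lateral and height offsets.

```bash
python3 - <<'E'
from h import *
t=r.camera_model("top");s=r.camera_model("scene")
tp=lambda u,v:(205+(u-384-3.5)/8,120+(v-3.5)/8)
sp=lambda u,v:(188+(u-3.5)/8,160+(v-3.5)/8)
n=np.array([.9597,.281,0])
tcp=np.array([.6101,-.1205,.169]);e=np.array([-.281,.9597,0])
print("tcp n",n@tcp)
for z in(.186,.19):
    d=onz(t,tp(572,203),z);print("top dome",z,d,n@d)
tip=onz(t,tp(690,180),.171);print("top tip",tip,n@tip,"bar pt",n@onz(t,tp(770,158),.171))
# head top corners in top view (z=eye+.015)
c=[onz(t,tp(*q),.185) for q in((603,152),(528,172),(635,247))];print("corners",c, np.degrees(np.arctan2(*(c[0]-c[1])[1::-1])),"n ctr (1,2)->",n@(c[1]+c[2])/2)
# scene: where predicted things are in crop coords
for nm,X in(("dome top",[.5726,.007,.192]),("bar-side tip top",tip+[0,0,.005]),("near face top corners",[.5726-.0042+.0144,.007+.0144+.0042,.185]),("",[.5726-.0042-.0144,.007+.0144-.0042,.185]),("bottom",[.5726-.0042-.0144,.007+.0144-.0042,.155]),("bottomR",[.5726-.0042+.0144,.007+.0144+.0042,.155])):
    q=proj(s,X)[0];print(nm,(q-[188,160])*8+3.5)
print("scene dome tri",tri([ray(s,sp(175,83)),ray(t,tp(572,203))]))
E
```

```text
tcp n 0.5516524700000001
top dome 0.186 [0.5762 0.0074 0.186 ] 0.5550479826108817
top dome 0.19 [0.5755 0.0073 0.19  ] 0.5543199220941118
top tip [ 0.5859 -0.0281  0.171 ] 0.5544083791099255 bar pt 0.5540292538835954
corners [array([ 0.5919, -0.0019,  0.185 ]), array([0.5859, 0.0207, 0.185 ]), array([ 0.5629, -0.0115,  0.185 ])] -74.9757782530231 n ctr (1,2)-> 0.5525298820054184
dome top [178.4075  71.4349]
bar-side tip top [204.9252  43.3937]
near face top corners [118.5906 114.0077]
 [215.0418 124.3915]
bottom [221.4502 203.8614]
bottomR [126.5589 193.2505]
scene dome tri [0.5752 0.007  0.187 ]
```

Lateral offset agrees to about 0.3 mm in both cameras. Advancing gently to the mouth.

Request:
arm_command([
  [[-0.0014,0.0048,-0.0015],[0,0,0],0],
  [[-0.0028,0.0096,-0.0015],[0,0,0],0],
  [[-0.0042,0.0144,-0.0015],[0,0,0],0],
  [[-0.0053,0.018,-0.0015],[0,0,0],0],
  [[-0.0059,0.02,-0.0015],[0,0,0],0],
  [[-0.0064,0.022,-0.0015],[0,0,0],0],
  [[-0.007,0.024,-0.0015],[0,0,0],0],
  [[-0.0076,0.026,-0.0015],[0,0,0],0],
])

```text
clock: 6.8
tcp_pos: [0.6042, -0.0951, 0.169]
orientation: [3.108, 0.444, 0.001]
contact_force: [-0.6, 0.2, 1.2]
grip_width: 0.0083
```

Request:
arm_command([
  [[-0.0008,0.0028,0.001],[0,0,0],0],
  [[-0.0015,0.0052,0.001],[0,0,0],0],
  [[-0.0022,0.0076,0.001],[0,0,0],0],
  [[-0.0028,0.0096,0.001],[0,0,0],0],
  [[-0.0028,0.0096,0.001],[0,0,0],0],
])

```text
clock: 7.3
tcp_pos: [0.6009, -0.0831, 0.1698]
orientation: [-3.109, -0.449, 0.0]
contact_force: [-0.8, 0.3, 1.5]
grip_width: 0.008
```

```bash
python3 - <<'E'
from h import *
for i in range(3):
    o=r.get_obs();M=R.from_rotvec(o["orientation"]).as_matrix();print(o["tcp_pos"],M[:,1],o["contact_force"],o["moment"])
    g=r.grab_frame("top")
cv2.imwrite("pics/t5.png",g)
E
```

```text
[ 0.6009 -0.0831  0.1698] [ 0.2828 -0.9592 -0.0004] [-0.8316  0.2504  1.5237] [ 0.1585  0.1834 -0.0068]
[ 0.6009 -0.0832  0.1697] [ 0.2826 -0.9592 -0.0006] [-0.1973  1.0021  0.5893] [0.2096 0.1933 0.0425]
[ 0.6009 -0.0832  0.1697] [ 0.2825 -0.9593 -0.0007] [-0.5929  0.1405  1.2925] [0.2153 0.2412 0.0352]
```

Request:
arm_command([
  [[-0.0017,0.0059,0.001],[0,0,0],0],
  [[-0.0035,0.0118,0.001],[0,0,0],0],
  [[-0.0052,0.0177,0.001],[0,0,0],0],
  [[-0.0069,0.0236,0.001],[0,0,0],0],
  [[-0.0086,0.0295,0.001],[0,0,0],0],
])

```text
clock: 7.95
tcp_pos: [0.5922, -0.0538, 0.1708]
orientation: [3.109, 0.448, 0.0]
contact_force: [-1.1, -2.2, 1.3]
grip_width: 0.0084
```

Request:
arm_command([
  [[-0.0017,0.0059,0],[0,0,0],0],
  [[-0.0035,0.0118,0],[0,0,0],0],
  [[-0.0052,0.0177,0],[0,0,0],0],
  [[-0.0069,0.0236,0],[0,0,0],0],
  [[-0.0086,0.0292,0],[0,0,0],0],
  [[-0.0086,0.0292,0],[0,0,0],0],
])

```text
clock: 8.55
tcp_pos: [0.5837, -0.0244, 0.1711]
orientation: [3.109, 0.449, 0.0]
contact_force: [-2.0, -2.1, 4.8]
grip_width: 0.0081
```

```bash
python3 - <<'E'
from h import *
o=r.get_obs();M=R.from_rotvec(o["orientation"]).as_matrix();print(o["tcp_pos"],M[:,1],o["contact_force"],o["moment"],o["joints"])
g=r.grab_frame("scene");t=r.grab_frame("top");w=r.grab_frame("wrist")
e=lambda im,x,y,w,h:cv2.resize(cv2.convertScaleAbs(im[y:y+h,x:x+w],alpha=1.3,beta=20),(w*5,h*5),interpolation=2)
A=np.hstack([e(g,165,140,75,58),e(t,195,115,75,58)]);W=cv2.resize(w,(400,300))
cv2.imwrite("pics/m6.png",np.vstack([A,np.hstack([W,np.zeros((300,350,3),np.uint8)])]))
for n,i in(("s6",g),("t6",t),("w6",w)):cv2.imwrite(f"pics/{n}.png",i)
E
```

```text
[ 0.5837 -0.0244  0.1711] [ 0.2828 -0.9592  0.0003] [-1.9893 -2.1135  4.8482] [-0.3813  0.4454  0.0947] [ 0.3338  0.4639 -0.5175  1.8233  0.2807  0.9271 -0.0216]
```

View pics/m6.png

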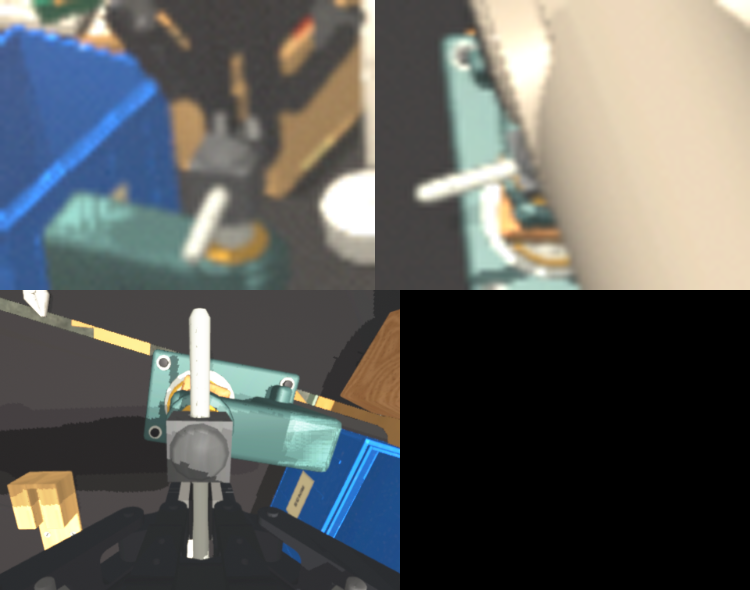

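The bar is well through the eye (top view: plain end sticks out at crop (420,192); wrist view: about half-way). I'll regrip nearer the ball to finish the push.

Request:
arm_command([
  [[0,0,0],[0,0,0],35],
  [[0,0,0],[0,0,0],35],
  [[0,0,0],[0,0,0],35],
  [[0.0028,-0.01,-0.001],[0,0,0],35],
  [[0.006,-0.02,-0.002],[0,0,0],35],
  [[0.0088,-0.03,-0.004],[0,0,0],35],
  [[0.0088,-0.03,-0.004],[0,0,0],35],
])

```text
clock: 9.4
tcp_pos: [0.5928, -0.0581, 0.1661]
orientation: [3.109, 0.442, -0.001]
contact_force: [-0.8, -0.7, -0.4]
grip_width: 0.0302
```

```bash
python3 - <<'E'
from h import *
import pickle
m=r.camera_model("wrist");w=r.grab_frame("wrist");cv2.imwrite("pics/w7.png",w);pickle.dump(m,open("w7.pkl","wb"));o=r.get_obs();print(o["tcp_pos"],o["contact_force"],o["grip_width"])
g=r.grab_frame("scene");cv2.imwrite("pics/s7.png",g)
c=lambda i,x,y,w,h,k:cv2.resize(i[y:y+h,x:x+w],(w*k,h*k),interpolation=2)
cv2.imwrite("pics/m7.png",np.hstack([c(w,160,0,200,290,2),c(g,165,130,90,145,4)]))
E
```

```text
[ 0.5926 -0.0567  0.1663] [ 0.5823  0.0279 -0.6331] 0.029764029400431963
```

View pics/m7.png

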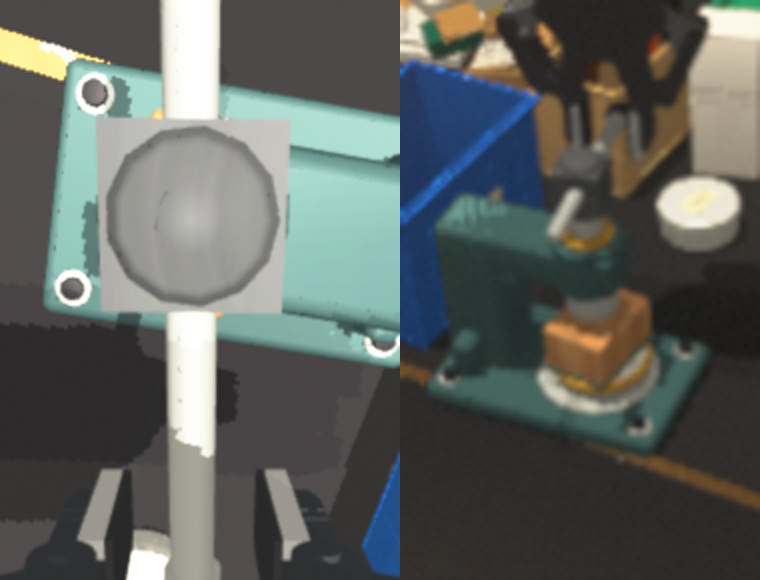

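Request:
arm_command([
  [[-0.0008,0.003,-0.001],[0,0,0],35],
  [[-0.0008,0.003,-0.001],[0,0,0],0],
  [[-0.0008,0.003,-0.001],[0,0,0],0],
  [[-0.0008,0.003,-0.001],[0,0,0],0],
  [[-0.0008,0.003,-0.001],[0,0,0],0],
  [[-0.0008,0.003,-0.001],[0,0,0],0],
], newtons=40)

```text
clock: 10.1
tcp_pos: [0.5917, -0.0518, 0.1657]
orientation: [-3.109, -0.448, 0.0]
contact_force: [-0.7, 0.1, 1.0]
grip_width: 0.0089
```

Request:
arm_command([
  [[-0.0008,0.0029,0],[0,0,0],0],
  [[-0.0017,0.0058,0.001],[0,0,0],0],
  [[-0.0025,0.0086,0.001],[0,0,0],0],
  [[-0.0034,0.0115,0.002],[0,0,0],0],
  [[-0.0042,0.0144,0.002],[0,0,0],0],
  [[-0.0049,0.0165,0.002],[0,0,0],0],
  [[-0.0049,0.0165,0.002],[0,0,0],0],
])

```text
clock: 10.8
tcp_pos: [0.5867, -0.0351, 0.1677]
orientation: [-3.109, -0.449, 0.0]
contact_force: [-0.4, -0.0, -0.2]
grip_width: 0.0085
```

```bash
python3 - <<'E'
from h import *
import pickle
m=r.camera_model("wrist");w=r.grab_frame("wrist");cv2.imwrite("pics/w8.png",w);o=r.get_obs();print(o["tcp_pos"],o["contact_force"],o["moment"],o["grip_width"],o["joints"])
t=r.grab_frame("top");cv2.imwrite("pics/t8.png",t);s=r.grab_frame("scene");cv2.imwrite("pics/s8.png",s)
g=cv2.cvtColor(t,6);tm=r.camera_model("top")
e=np.array([-.2826,.9593,0]);E0=np.array([.5726,.007,.17])
L=np.arange(.03,.11,.004);q=proj(tm,[E0+e*l for l in L])
print([(round(l,3),int(g[int(round(v)),int(round(u))])) for l,(u,v) in zip(L,q)])
g=cv2.cvtColor(w,6);q=proj(m,[E0+e*l for l in L]);print(q[[0,-1]])
print([(round(l,3),int(g[int(round(v)),int(round(u))])) for l,(u,v) in zip(L,q) if 0<=v<384])
E
```

```text
[ 0.5868 -0.0351  0.1677] [-0.9318  0.5332 -0.6148] [0.0726 0.161  0.0421] 0.008410342635972155 [ 0.3472  0.4732 -0.5125  1.8172  0.2832  0.9245 -0.0042]
[(np.float64(0.03), 140), (np.float64(0.034), 155), (np.float64(0.038), 123), (np.float64(0.042), 146), (np.float64(0.046), 113), (np.float64(0.05), 134), (np.float64(0.054), 100), (np.float64(0.058), 123), (np.float64(0.062), 85), (np.float64(0.066), 130), (np.float64(0.07), 74), (np.float64(0.074), 117), (np.float64(0.078), 55), (np.float64(0.082), 39), (np.float64(0.086), 37), (np.float64(0.09), 37), (np.float64(0.094), 37), (np.float64(0.098), 38), (np.float64(0.102), 37), (np.float64(0.106), 38)]
[[ 254.1526   93.141 ]
 [ 253.941  -164.2595]]
[(np.float64(0.03), 255), (np.float64(0.034), 255), (np.float64(0.038), 255), (np.float64(0.042), 254), (np.float64(0.046), 255), (np.float64(0.05), 255), (np.float64(0.054), 254), (np.float64(0.058), 254)]
```

Tip is about 78 mm past the eye centre, so the bar is centred. Turning clockwise now, on an arc about the spindle.

Request:
arm_command([
  [[-0.0021,-0.0007,-0.0003],[0,0,-0.05],0],
  [[-0.0043,-0.0012,-0.0006],[0,0,-0.1],0],
  [[-0.0065,-0.0016,-0.0009],[0,0,-0.15],0],
  [[-0.0086,-0.002,-0.0012],[0,0,-0.2],0],
  [[-0.0109,-0.0022,-0.0015],[0,0,-0.25],0],
  [[-0.0131,-0.0023,-0.0018],[0,0,-0.3],0],
  [[-0.0153,-0.0023,-0.0021],[0,0,-0.35],0],
  [[-0.0175,-0.0022,-0.0024],[0,0,-0.4],0],
  [[-0.0175,-0.0022,-0.0024],[0,0,-0.4],0],
])

```text
clock: 11.85
tcp_pos: [0.5695, -0.0372, 0.1656]
orientation: [-3.136, 0.179, -0.001]
contact_force: [-0.5, 1.5, 1.1]
grip_width: 0.0086
```

```bash
cat > st.py <<'E'
from h import *
import sys
o=r.get_obs();M=R.from_rotvec(o["orientation"]).as_matrix()
p=o["tcp_pos"];print("tcp",p,"F",o["contact_force"],"M",o["moment"],"barYaw",np.degrees(np.arctan2(-M[1,1],-M[0,1])))
rel=p-[.5726,.007,p[2]];print("posYaw",np.degrees(np.arctan2(-rel[1],-rel[0])),"rad",np.linalg.norm(rel),"torque z from F",np.cross(rel,o["contact_force"])[2]+o["moment"][2],"j",o["joints"])
print("eye->bar dir from E, next arc deltas:")
for k in map(float,sys.argv[1:]):
    d=R.from_rotvec([0,0,-k]).apply(rel)-rel;print(k,np.round(d,4))
E
python3 st.py .05 .1 .15 .2 .25 .3
```

```text
tcp [ 0.5695 -0.0372  0.1656] F [-0.5085  1.514   1.0901] M [0.1796 0.1257 0.087 ] barYaw 83.48294796932336
posYaw 86.00144722978494 rad 0.044312387220694645 torque z from F 0.05986926167268736 j [ 0.2925  0.435  -0.4282  1.8642  0.2267  0.8896 -0.3578]
eye->bar dir from E, next arc deltas:
0.05 [-0.0022  0.0002  0.    ]
0.1 [-0.0044  0.0005  0.    ]
0.15 [-0.0066  0.001   0.    ]
0.2 [-0.0087  0.0015  0.    ]
0.25 [-0.0108  0.0021  0.    ]
0.3 [-0.0129  0.0029  0.    ]
```

Request:
arm_command([
  [[-0.0022,0.0002,-0.0003],[0,0,-0.05],0],
  [[-0.0044,0.0005,-0.0006],[0,0,-0.1],0],
  [[-0.0066,0.001,-0.0009],[0,0,-0.15],0],
  [[-0.0087,0.0015,-0.0012],[0,0,-0.2],0],
  [[-0.0108,0.0021,-0.0015],[0,0,-0.25],0],
  [[-0.0129,0.0029,-0.0018],[0,0,-0.3],0],
  [[-0.0129,0.0029,-0.0018],[0,0,-0.3],0],
])

```text
clock: 12.55
tcp_pos: [0.5567, -0.0341, 0.1638]
orientation: [-3.074, 0.643, -0.001]
contact_force: [0.1, 2.0, 0.2]
grip_width: 0.0087
```

```bash
python3 st.py .04 .08 .12 .16 .2 .24; python3 - <<'E'
from h import *
for n in("s","w","t"):
    cv2.imwrite(f"pics/{n}9.png",r.grab_frame({"s":"scene","w":"wrist","t":"top"}[n]))
g=cv2.imread("pics/s9.png");w=cv2.imread("pics/w9.png")
a=cv2.imread("pics/s4.png")
c=lambda i,x,y,w,h,k:cv2.resize(cv2.convertScaleAbs(i[y:y+h,x:x+w],alpha=1.4,beta=20),(w*k,h*k),interpolation=2)
# ram/block seam profile: vertical strip on ram foot/shaft in scene before and now
for n,i in(("before",a),("now",g)):
    print(n,[i[v,209:215].mean(0).astype(int).tolist() for v in range(196,218)])
E
```

```text
tcp [ 0.5567 -0.0341  0.1638] F [0.067  1.9682 0.1992] M [0.4084 0.1264 0.1478] barYaw 66.3759601724566
posYaw 68.86240381519485 rad 0.04410613871698352 torque z from F 0.11923682864257451 j [ 0.2425  0.4092 -0.3669  1.8991  0.1879  0.866  -0.6313]
eye->bar dir from E, next arc deltas:
0.04 [-0.0016  0.0007  0.    ]
0.08 [-0.0032  0.0014  0.    ]
0.12 [-0.0048  0.0022  0.    ]
0.16 [-0.0064  0.0031  0.    ]
0.2 [-0.0079  0.004   0.    ]
0.24 [-0.0093  0.005   0.    ]
before [[57, 60, 43], [57, 60, 44], [53, 56, 41], [52, 54, 41], [51, 54, 40], [50, 53, 40], [50, 54, 40], [50, 53, 41], [56, 61, 51], [75, 82, 80], [90, 99, 100], [91, 100, 102], [89, 99, 101], [80, 92, 101], [62, 82, 104], [48, 76, 109], [48, 81, 119], [63, 109, 162], [85, 146, 214], [92, 158, 225], [82, 139, 199], [67, 112, 162]]
now [[56, 59, 44], [56, 59, 44], [53, 56, 41], [52, 55, 41], [52, 55, 40], [51, 54, 40], [50, 53, 39], [50, 53, 40], [56, 61, 51], [74, 81, 78], [88, 97, 97], [90, 100, 100], [91, 100, 101], [89, 98, 100], [81, 93, 101], [64, 83, 105], [48, 76, 110], [54, 92, 136], [74, 127, 188], [86, 148, 211], [80, 136, 194], [65, 110, 159]]
```

Request:
arm_command([
  [[-0.0016,0.0007,-0.0002],[0,0,-0.04],0],
  [[-0.0032,0.0014,-0.0005],[0,0,-0.08],0],
  [[-0.0048,0.0022,-0.0007],[0,0,-0.12],0],
  [[-0.0048,0.0022,-0.0007],[0,0,-0.12],0],
])

```text
clock: 13.1
tcp_pos: [0.552, -0.032, 0.163]
orientation: [-3.03, 0.826, -0.001]
contact_force: [-0.4, 3.4, 1.2]
grip_width: 0.0085
```

```bash
python3 st.py .04 .08 .12 .16
```

```text
tcp [ 0.552 -0.032  0.163] F [-0.3836  3.4195  1.1501] M [0.7151 0.128  0.1472] barYaw 59.48864447236638
posYaw 62.112830393787135 rad 0.044124851414228984 torque z from F 0.061624325826538665 j [ 0.2205  0.4    -0.3428  1.9122  0.1732  0.8572 -0.7436]
eye->bar dir from E, next arc deltas:
0.04 [-0.0015  0.0009  0.    ]
0.08 [-0.0031  0.0018  0.    ]
0.12 [-0.0045  0.0028  0.    ]
0.16 [-0.0059  0.0038  0.    ]
```

Request:
arm_command([
  [[-0.0015,0.0007,-0.0002],[0,0,-0.04],0],
  [[-0.0031,0.0014,-0.0005],[0,0,-0.08],0],
  [[-0.0045,0.0022,-0.0007],[0,0,-0.12],0],
  [[-0.0045,0.0022,-0.0007],[0,0,-0.12],0],
])

```text
clock: 13.5
tcp_pos: [0.5475, -0.0294, 0.1623]
orientation: [-2.975, 1.005, -0.001]
contact_force: [-0.0, 4.6, 1.3]
grip_width: 0.0085
```

```bash
python3 st.py .04 .08 .12 .16; python3 - <<'E'
from h import *
g=r.grab_frame("scene");cv2.imwrite("pics/s10.png",g);cv2.imwrite("pics/w10.png",r.grab_frame("wrist"))
# track subpixel vertical shift of ram edge & block in scene between s4,s9,s10
P=[cv2.imread(f"pics/{n}.png").astype(int) for n in("s4","s9","s10")]
for i in P: print([tuple(i[v,209:215].mean(0).astype(int)) [2]-tuple(i[v,209:215].mean(0).astype(int))[0] for v in range(203,216)])
E
```

```text
tcp [ 0.5475 -0.0294  0.1623] F [-0.0046  4.6181  1.302 ] M [1.0405 0.019  0.2297] barYaw 52.662665801616974
posYaw 55.46339624169553 rad 0.0442261132242077 torque z from F 0.11373438305611777 j [ 0.1978  0.3913 -0.3191  1.9247  0.1588  0.849  -0.8556]
eye->bar dir from E, next arc deltas:
0.04 [-0.0014  0.001   0.    ]
0.08 [-0.0028  0.0021  0.    ]
0.12 [-0.0042  0.0033  0.    ]
0.16 [-0.0055  0.0045  0.    ]
[np.int64(-9), np.int64(-5), np.int64(5), np.int64(10), np.int64(11), np.int64(12), np.int64(21), np.int64(42), np.int64(61), np.int64(71), np.int64(99), np.int64(129), np.int64(133)]
[np.int64(-10), np.int64(-5), np.int64(4), np.int64(9), np.int64(10), np.int64(10), np.int64(11), np.int64(20), np.int64(41), np.int64(62), np.int64(82), np.int64(114), np.int64(125)]
[np.int64(-10), np.int64(-5), np.int64(4), np.int64(10), np.int64(9), np.int64(11), np.int64(10), np.int64(15), np.int64(31), np.int64(64), np.int64(98), np.int64(130), np.int64(133)]
```

Request:
arm_command([
  [[-0.0014,0.0015,-0.0002],[0,0,-0.04],0],
  [[-0.0028,0.0031,-0.0005],[0,0,-0.08],0],
  [[-0.0028,0.0031,-0.0005],[0,0,-0.08],0],
])

```text
clock: 13.9
tcp_pos: [0.5447, -0.0271, 0.1618]
orientation: [-2.933, 1.124, -0.001]
contact_force: [-0.1, 3.8, 2.1]
grip_width: 0.0085
```

```bash
python3 st.py .04 .08 .12; python3 - <<'E'
from h import *
g=r.grab_frame("scene");cv2.imwrite("pics/s11.png",g)
i=g.astype(int);print([(i[v,209:215].mean(0)[2]-i[v,209:215].mean(0)[0]).astype(int) for v in range(203,216)])
E
```

```text
tcp [ 0.5447 -0.0271  0.1618] F [-0.141   3.8031  2.0543] M [ 0.8228 -0.0154  0.2139] barYaw 48.05232522217921
posYaw 50.69989842241839 rad 0.044102893344793205 torque z from F 0.10289723841064537 j [ 0.1803  0.3858 -0.3027  1.9327  0.1505  0.8441 -0.9338]
eye->bar dir from E, next arc deltas:
0.04 [-0.0013  0.0011  0.    ]
0.08 [-0.0026  0.0023  0.    ]
0.12 [-0.0039  0.0036  0.    ]
[np.int64(-9), np.int64(-4), np.int64(4), np.int64(9), np.int64(9), np.int64(10), np.int64(11), np.int64(12), np.int64(27), np.int64(58), np.int64(98), np.int64(129), np.int64(133)]
```

Request:
arm_command([
  [[-0.0013,0.0016,-0.0002],[0,0,-0.04],0],
  [[-0.0026,0.0033,-0.0005],[0,0,-0.08],0],
  [[-0.0026,0.0033,-0.0005],[0,0,-0.08],0],
])

```text
clock: 14.25
tcp_pos: [0.542, -0.0245, 0.1612]
orientation: [2.885, -1.242, 0.001]
contact_force: [-0.0, 2.0, 1.9]
grip_width: 0.0087
```

```bash
python3 st.py .04 .08 .12; python3 - <<'E'
from h import *
g=r.grab_frame("scene");cv2.imwrite("pics/s12.png",g)
i=g.astype(int);print([(i[v,209:215].mean(0)[2]-i[v,209:215].mean(0)[0]).astype(int) for v in range(203,216)])
E
```

```text
tcp [ 0.542  -0.0245  0.1612] F [-0.0123  2.0239  1.9108] M [0.5081 0.0506 0.1824] barYaw 43.42629450871579
posYaw 45.77513140610714 rad 0.04392051331408032 torque z from F 0.11997374568566946 j [ 0.1623  0.3808 -0.2865  1.9403  0.1422  0.8394 -1.0128]
eye->bar dir from E, next arc deltas:
0.04 [-0.0012  0.0013  0.    ]
0.08 [-0.0024  0.0025  0.    ]
0.12 [-0.0035  0.0039  0.    ]
[np.int64(-10), np.int64(-6), np.int64(3), np.int64(9), np.int64(9), np.int64(10), np.int64(10), np.int64(12), np.int64(26), np.int64(56), np.int64(98), np.int64(129), np.int64(132)]
```

Request:
arm_command([
  [[-0.0012,0.0014,-0.0002],[0,0,-0.04],0],
  [[-0.0024,0.003,-0.0005],[0,0,-0.08],0],
  [[-0.0024,0.003,-0.0005],[0,0,-0.08],0],
])

```text
clock: 14.6
tcp_pos: [0.5395, -0.0216, 0.1607]
orientation: [2.833, -1.356, 0.001]
contact_force: [-0.4, 1.6, 3.2]
grip_width: 0.0087
```

```bash
python3 st.py .04 .08 .12; python3 - <<'E'
from h import *
g=r.grab_frame("scene");cv2.imwrite("pics/s13.png",g);cv2.imwrite("pics/w13.png",r.grab_frame("wrist"))
i=g.astype(int);print([(i[v,209:215].mean(0)[2]-i[v,209:215].mean(0)[0]).astype(int) for v in range(203,216)])
E
```

```text
tcp [ 0.5395 -0.0216  0.1607] F [-0.3798  1.5811  3.1517] M [0.3257 0.0774 0.1211] barYaw 38.83207722108395
posYaw 40.82311516668501 rad 0.043748645150138175 torque z from F 0.057919146632342766 j [ 0.1444  0.3762 -0.2707  1.9474  0.1337  0.8349 -1.0913]
eye->bar dir from E, next arc deltas:
0.04 [-0.0011  0.0013  0.    ]
0.08 [-0.0022  0.0027  0.    ]
0.12 [-0.0032  0.0042  0.    ]
[np.int64(-9), np.int64(-4), np.int64(4), np.int64(9), np.int64(10), np.int64(10), np.int64(10), np.int64(12), np.int64(23), np.int64(53), np.int64(97), np.int64(130), np.int64(132)]
```

Request:
arm_command([
  [[-0.0006,0.0007,0],[0,0,-0.02],0],
  [[-0.0011,0.0013,0],[0,0,-0.04],0],
  [[-0.0011,0.0013,0],[0,0,-0.04],0],
])

```text
clock: 15.0
tcp_pos: [0.5383, -0.02, 0.1606]
orientation: [2.804, -1.415, 0.0]
contact_force: [0.5, 0.2, 2.3]
grip_width: 0.0084
```

```bash
python3 st.py .02 .04 .08; python3 - <<'E'
from h import *
g=r.grab_frame("scene");cv2.imwrite("pics/s14.png",g);cv2.imwrite("pics/w14.png",r.grab_frame("wrist"))
i=g.astype(int);print([(i[v,209:215].mean(0)[2]-i[v,209:215].mean(0)[0]).astype(int) for v in range(203,216)])
E
```

```text
tcp [ 0.5383 -0.02    0.1606] F [0.5016 0.1804 2.3004] M [0.1281 0.0603 0.1145] barYaw 36.44056188083417
posYaw 38.226375919461596 rad 0.04369839604413828 torque z from F 0.12190687108125768 j [ 0.1353  0.3738 -0.2628  1.9508  0.129   0.8329 -1.1319]
eye->bar dir from E, next arc deltas:
0.02 [-0.0005  0.0007  0.    ]
0.04 [-0.0011  0.0014  0.    ]
0.08 [-0.0021  0.0028  0.    ]
[np.int64(-10), np.int64(-5), np.int64(3), np.int64(9), np.int64(9), np.int64(10), np.int64(10), np.int64(12), np.int64(22), np.int64(51), np.int64(94), np.int64(126), np.int64(132)]
```

Request:
arm_command([
  [[-0.0005,0.0007,-0.0001],[0,0,-0.02],0],
  [[-0.0011,0.0014,-0.0002],[0,0,-0.04],0],
  [[-0.0011,0.0014,-0.0002],[0,0,-0.04],0],
])

```text
clock: 15.4
tcp_pos: [0.5373, -0.0186, 0.1605]
orientation: [2.776, -1.471, 0.001]
contact_force: [0.6, 0.2, 1.7]
grip_width: 0.0084
```

```bash
python3 st.py .02 .04 .08; python3 - <<'E'
from h import *
g=r.grab_frame("scene");cv2.imwrite("pics/s15.png",g);cv2.imwrite("pics/w15.png",r.grab_frame("wrist"))
i=g.astype(int);print([(i[v,209:215].mean(0)[2]-i[v,209:215].mean(0)[0]).astype(int) for v in range(203,216)])
E
```

```text
tcp [ 0.5373 -0.0186  0.1605] F [0.6409 0.2017 1.6542] M [-0.0949 -0.0325  0.1566] barYaw 34.14783872986441
posYaw 35.8904654416006 rad 0.04360613595418319 torque z from F 0.16586182099173472 j [ 0.1262  0.3716 -0.255   1.9539  0.1249  0.8308 -1.1713]
eye->bar dir from E, next arc deltas:
0.02 [-0.0005  0.0007  0.    ]
0.04 [-0.001   0.0014  0.    ]
0.08 [-0.0019  0.0029  0.    ]
[np.int64(-9), np.int64(-5), np.int64(3), np.int64(9), np.int64(10), np.int64(10), np.int64(10), np.int64(11), np.int64(22), np.int64(51), np.int64(94), np.int64(122), np.int64(129)]
```

Torque is starting to rise and the ram edge has stopped relative to the block, which looks like contact. Adding the clamping turn.

Request:
arm_command([
  [[-0.0005,0.0007,0],[0,0,-0.02],0],
  [[-0.001,0.0014,0],[0,0,-0.04],0],
  [[-0.001,0.0014,0],[0,0,-0.04],0],
])

```text
clock: 15.8
tcp_pos: [0.5364, -0.0172, 0.1605]
orientation: [2.746, -1.527, 0.001]
contact_force: [0.9, -0.5, 2.6]
grip_width: 0.0088
```

```bash
python3 st.py .02 .04 .08; python3 - <<'E'
from h import *
g=r.grab_frame("scene");cv2.imwrite("pics/s16.png",g);cv2.imwrite("pics/w16.png",r.grab_frame("wrist"))
i=g.astype(int);print([(i[v,209:215].mean(0)[2]-i[v,209:215].mean(0)[0]).astype(int) for v in range(203,216)])
# block outline tracking: orange mask centroid/bounds in scene over time
for n in("s0","s4","s13","s14","s15","s16"):
    im=cv2.imread(f"pics/{'scene0' if n=='s0' else n}.png");h=cv2.cvtColor(im,cv2.COLOR_BGR2HSV)[195:232,195:235]
    mk=cv2.inRange(h,(5,90,60),(18,190,255));ys,xs=np.nonzero(mk);print(n,len(xs),xs.mean().round(2),ys.mean().round(2))
E
```

```text
tcp [ 0.5364 -0.0172  0.1605] F [ 0.859  -0.4761  2.6054] M [-0.3743 -0.2305  0.2515] barYaw 31.84935164541208
posYaw 33.7350917107197 rad 0.04358763228452809 torque z from F 0.2895356633414221 j [ 0.1174  0.3693 -0.2472  1.9566  0.1207  0.8293 -1.2103]
eye->bar dir from E, next arc deltas:
0.02 [-0.0005  0.0007  0.    ]
0.04 [-0.0009  0.0015  0.    ]
0.08 [-0.0018  0.003   0.    ]
[np.int64(-9), np.int64(-5), np.int64(3), np.int64(9), np.int64(9), np.int64(10), np.int64(10), np.int64(12), np.int64(22), np.int64(51), np.int64(94), np.int64(120), np.int64(124)]
s0 403 19.4 19.51
s4 397 19.41 19.39
s13 374 19.51 19.89
s14 379 19.58 20.03
s15 380 19.56 20.04
s16 378 19.61 20.02
```

Request:
arm_command([
  [[-0.0004,0.0007,0],[0,0,-0.02],0],
  [[-0.0008,0.0013,0],[0,0,-0.035],0],
  [[-0.0008,0.0013,0],[0,0,-0.035],0],
])

```text
clock: 16.2
tcp_pos: [0.5356, -0.016, 0.1606]
orientation: [2.719, -1.574, 0.001]
contact_force: [1.3, -3.3, 3.7]
grip_width: 0.0085
```

```bash
python3 st.py .02 .04; python3 - <<'E'
from h import *
g=r.grab_frame("scene");i=g.astype(int);print([(i[v,209:215].mean(0)[2]-i[v,209:215].mean(0)[0]).astype(int) for v in range(203,216)])
E
```

```text
tcp [ 0.5356 -0.016   0.1606] F [ 1.3224 -3.3156  3.6852] M [-0.7121 -0.2276  0.2786] barYaw 29.852679986251168
posYaw 31.864199426236805 rad 0.043548531617702245 torque z from F 0.4316495967567513 j [ 0.1096  0.3675 -0.2404  1.9588  0.1171  0.828  -1.2444]
eye->bar dir from E, next arc deltas:
0.02 [-0.0005  0.0007  0.    ]
0.04 [-0.0009  0.0015  0.    ]
[np.int64(-9), np.int64(-4), np.int64(3), np.int64(9), np.int64(9), np.int64(9), np.int64(10), np.int64(12), np.int64(22), np.int64(52), np.int64(93), np.int64(119), np.int64(121)]
```

Torque is 0.43 N m against about 0.12–0.15 running friction, so it's clamped. Releasing and lifting off.

Request:
arm_command([
  [[0,0,0],[0,0,0],40],
  [[0,0,0],[0,0,0],40],
  [[0,0,0],[0,0,0],40],
  [[0,0,0],[0,0,0],40],
  [[0,0,0.01],[0,0,0],40],
  [[0,0,0.03],[0,0,0],40],
  [[0,0,0.06],[0,0,0],40],
  [[0,0,0.1],[0,0,0],40],
  [[0,0,0.12],[0,0,0],40],
])

```text
clock: 17.15
tcp_pos: [0.5366, -0.0154, 0.2845]
orientation: [-2.717, 1.572, -0.006]
contact_force: [0.4, -0.5, 0.2]
grip_width: 0.0343
```

Request:
arm_command([
  [[-0.02,-0.04,0],[0,0,0],40],
  [[-0.04,-0.08,0],[0,0,0],40],
  [[-0.05,-0.12,0],[0,0,0],40],
  [[-0.05,-0.16,0],[0,0,0],40],
  [[-0.05,-0.2,0],[0,0,0],40],
  [[-0.05,-0.2,0],[0,0,0],40],
  [[-0.05,-0.2,0],[0,0,0],40],
])

```text
clock: 17.85
tcp_pos: [0.4852, -0.2163, 0.2808]
orientation: [-2.717, 1.576, -0.0]
contact_force: [-0.1, 1.3, 0.1]
grip_width: 0.0339
```

```bash
python3 - <<'E'
from h import *
g=r.grab_frame("scene");t=r.grab_frame("top");o=r.get_obs();print(o["tcp_pos"],o["contact_force"],o["clock"])
cv2.imwrite("pics/s17.png",g);cv2.imwrite("pics/t17.png",t)
c=lambda i,x,y,w,h,k:cv2.resize(cv2.convertScaleAbs(i[y:y+h,x:x+w],alpha=1.3,beta=20),(w*k,h*k),interpolation=2)
a=cv2.imread("pics/scene0.png");b=cv2.imread("pics/top0.png")
cv2.imwrite("pics/m17.png",np.vstack([np.hstack([c(i,165,155,90,90,3) for i in(a,g)]+[]),np.hstack([c(i,195,110,90,90,3) for i in(b,t)])]))
E
```

```text
[ 0.4857 -0.2143  0.2807] [ 0.4086 -0.1215  0.2423] 17.95
```

View pics/m17.png

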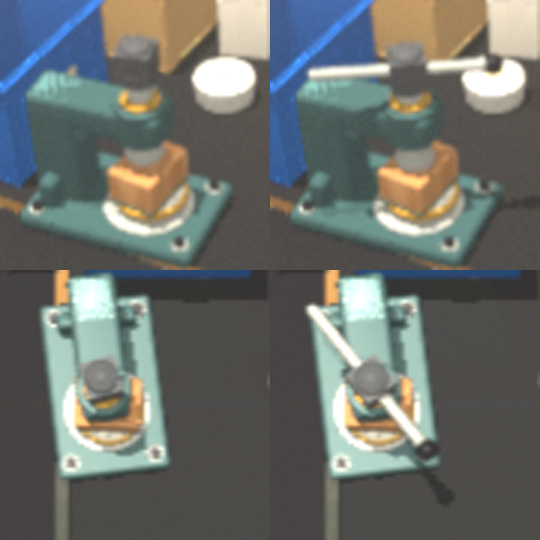

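The bar is level through the eye, with the ball at crop (428,450) and the plain end at (310,308). The block and insert haven't moved and the ram is on the block. Checking bar balance and whether the bystanders moved, numerically.

```bash
python3 - <<'E'
from h import *
t=r.camera_model("top")
b=onz(t,(247.5,169.8),.163);p=onz(t,(208.2,122.6),.163);E0=np.array([.5726,.007,.163]);c=onz(t,(195+(372-270)/3,110+(377-270)/3),.18);c[2]=.163
print("ball-eye",np.linalg.norm(b-c),"tip-eye",np.linalg.norm(p-c),np.linalg.norm(b-p),"yaw",np.degrees(np.arctan2(*(p-b)[1::-1])))
for a,z in(("scene0","s17"),("top0","t17")):
    d=cv2.absdiff(cv2.imread(f"pics/{a}.png"),cv2.imread(f"pics/{z}.png")).max(2);n,_,st,_=cv2.connectedComponentsWithStats((cv2.medianBlur(d,3)>45).astype(np.uint8))
    print(a,[s.tolist() for s in st[1:] if s[4]>12])
E
```

```text
ball-eye 0.07237564107124435 tip-eye 0.07990461536497555 0.15224922202073485 yaw 39.35640256140809
scene0 [[263, 0, 38, 28, 547], [404, 0, 30, 28, 709], [281, 17, 20, 17, 200], [461, 16, 4, 5, 16], [402, 28, 25, 55, 675], [268, 38, 33, 30, 630], [451, 56, 12, 13, 86], [461, 57, 51, 7, 303], [284, 64, 6, 9, 30], [472, 67, 40, 38, 907], [288, 75, 4, 9, 25], [278, 84, 12, 29, 256], [439, 95, 25, 91, 735], [508, 115, 4, 23, 66], [405, 121, 33, 12, 261], [479, 130, 4, 8, 18], [291, 165, 16, 37, 250], [216, 171, 27, 9, 128], [425, 173, 19, 34, 338], [502, 173, 10, 57, 346], [178, 176, 27, 5, 111], [338, 179, 14, 12, 80], [449, 187, 31, 27, 174], [486, 189, 16, 15, 114], [439, 195, 35, 49, 1181], [416, 229, 3, 11, 23], [462, 249, 7, 3, 16], [474, 303, 9, 12, 68], [454, 314, 4, 5, 14], [459, 318, 10, 7, 44]]
top0 [[284, 119, 125, 261, 17446], [207, 121, 18, 21, 82], [226, 151, 25, 24, 146], [327, 154, 5, 15, 34], [308, 182, 13, 13, 89], [475, 276, 37, 46, 1127], [208, 366, 34, 18, 302], [195, 373, 12, 11, 81], [230, 376, 17, 8, 85], [326, 376, 6, 3, 14], [262, 379, 6, 5, 26], [305, 381, 33, 3, 73], [357, 381, 5, 3, 14]]
```

```bash
python3 - <<'E'
from h import *
t=r.camera_model("top")
def baryaw(img,m,z,box):
    x,y,w,h=box;d=cv2.cvtColor(img,cv2.COLOR_BGR2HSV)[y:y+h,x:x+w]
    mk=((d[...,1]<45)&(d[...,2]>140)).astype(np.uint8);n,l,s,_=cv2.connectedComponentsWithStats(mk)
    return mk,l,s,(x,y)
im=cv2.imread("pics/t17.png")
mk,l,s,o=baryaw(im,t,.163,(204,117,50,58));print(s[1:])
for part in [k for k in range(1,len(s)) if s[k][4]>15]:
    ys,xs=np.nonzero(l==part);P=np.array([onz(t,(a+o[0],b+o[1]),.163)[:2] for a,b in zip(xs,ys)])
    v=np.linalg.svd(P-P.mean(0))[2][0];v*=np.sign(v[0]);print(part,P.mean(0),np.degrees(np.arctan2(v[1],v[0])))
# wrist frames: bar column midline (tool yaw relative)
for n in("w8","w10","w13","w14","w15","w16"):
    w=cv2.imread(f"pics/{n}.png");h=cv2.cvtColor(w,cv2.COLOR_BGR2HSV)
    out=[]
    for v in range(4,100,12):
        c=np.where((h[v,215:300,1]<40)&(h[v,215:300,2]>150))[0]+215
        out.append((v,c.min(),c.max()) if len(c) else (v,0,0))
    print(n,[tuple(map(int,q)) for q in out])
E
```

```text
[[ 16   0   1   1   1]
 [ 16   1   7   9  31]
 [ 34   3   5   2   6]
 [  4   5  18  20  98]
 [ 39   6   1   1   1]
 [  7  16   1   1   1]
 [ 10  28  20  28 139]
 [ 39  30   1   2   2]
 [ 28  33  15  18  98]
 [ 18  36   4   4   5]
 [ 23  47   7   2  11]
 [ 11  53   8   5  28]]
2 [0.6386 0.0201] -17.008020074710245
4 [0.6138 0.0372] 38.862596884057126
7 [0.5451 0.0297] 24.6778084268895
9 [ 0.5468 -0.0229] 34.095719985694465
12 [0.5128 0.0315] 87.9429931351415
w8 [(4, 241, 269), (16, 241, 269), (28, 242, 269), (40, 242, 269), (52, 242, 269), (64, 242, 269), (76, 215, 269), (88, 242, 269)]
w10 [(4, 236, 265), (16, 237, 298), (28, 237, 265), (40, 237, 266), (52, 238, 265), (64, 238, 266), (76, 238, 266), (88, 238, 266)]
w13 [(4, 238, 272), (16, 238, 267), (28, 239, 267), (40, 239, 267), (52, 239, 267), (64, 239, 267), (76, 240, 267), (88, 238, 267)]
w14 [(4, 239, 267), (16, 239, 299), (28, 239, 267), (40, 239, 267), (52, 239, 267), (64, 240, 267), (76, 240, 267), (88, 238, 267)]
w15 [(4, 238, 299), (16, 238, 299), (28, 238, 299), (40, 238, 266), (52, 239, 267), (64, 239, 267), (76, 239, 267), (88, 238, 267)]
w16 [(4, 236, 299), (16, 236, 299), (28, 236, 299), (40, 237, 265), (52, 237, 265), (64, 237, 265), (76, 238, 265), (88, 238, 265)]
```

The bar is balanced (71 mm to the ball, 80 mm to the tip, about the eye). The bar yawed a little in the pads during clamping, so the spindle may be only about 0.04 rad past contact. I'll add a bit more by pushing the bar sideways with a finger.

Request:
arm_command([
  [[0.02,0.04,0],[0,0,0.14],40],
  [[0.035,0.085,0],[0,0,0.14],40],
  [[0.045,0.13,0],[0,0,0.14],40],
  [[0.049,0.17,0],[0,0,0.14],40],
  [[0.049,0.191,0],[0,0,0.14],40],
  [[0.049,0.191,0],[0,0,0.14],40],
  [[0.049,0.191,0],[0,0,0.14],40],
])

```text
clock: 18.65
tcp_pos: [0.5342, -0.0236, 0.2806]
orientation: [2.824, -1.375, 0.0]
contact_force: [0.6, -1.0, 0.4]
grip_width: 0.034
```

```bash
python3 - <<'E'
from h import *
m=r.camera_model("wrist");w=r.grab_frame("wrist");cv2.imwrite("pics/w18.png",w);o=r.get_obs();M=R.from_rotvec(o["orientation"]).as_matrix()
print(o["tcp_pos"],"yaw",np.degrees(np.arctan2(-M[1,1],-M[0,1])),o["contact_force"])
h=cv2.cvtColor(w,cv2.COLOR_BGR2HSV)
P=[]
for v in range(20,330,14):
    s=((h[v,:,1]<45)&(h[v,:,2]>140)).astype(int);e=np.diff(np.r_[0,s,0]);a=np.where(e==1)[0];b=np.where(e==-1)[0]
    print(v,[(int(x),int(y)) for x,y in zip(a,b) if 8<y-x<60 and 180<x<330],end=" ")
print();print("expected pts px",proj(m,[[.5726+.788*k,.007+.616*k,.165] for k in(-.06,-.03,0,.03,.06,.08)]))
E
```

```text
[ 0.5342 -0.0248  0.2805] yaw 37.94991578388401 [ 0.4478 -0.3274  0.6169]
20 [(247, 261), (299, 313)] 34 [(248, 266), (291, 309)] 48 [(248, 263), (281, 300)] 62 [(247, 263)] 76 [(248, 262)] 90 [(240, 263)] 104 [(227, 237), (250, 263)] 118 [] 132 [(205, 214)] 146 [] 160 [(251, 263)] 174 [(252, 263)] 188 [(252, 263)] 202 [(253, 263)] 216 [] 230 [] 244 [] 258 [] 272 [] 286 [] 300 [] 314 [] 328 [] 
expected pts px [[256.9391 208.4279]
 [257.0355 171.6026]
 [257.1383 132.2434]
 [257.2481  90.1204]
 [257.3655  44.9824]
 [257.4483  13.082 ]]
```

Request:
arm_command([
  [[0,0,-0.04],[0,0,0],40],
  [[0,0,-0.08],[0,0,0],40],
  [[0,0,-0.105],[0,0,0],40],
  [[0,0,-0.119],[0,0,0],40],
  [[0,0,-0.119],[0,0,0],25],
  [[0,0,-0.119],[0,0,0],25],
  [[0,0,-0.119],[0,0,0],25],
])

```text
clock: 19.4
tcp_pos: [0.5356, -0.0249, 0.163]
orientation: [-2.821, 1.379, -0.004]
contact_force: [-0.6, 0.8, 0.2]
grip_width: 0.0213
```

```bash
python3 st.py
```

```text
tcp [ 0.5356 -0.0249  0.163 ] F [-0.5648  0.7911  0.2376] M [-0.0538 -0.019   0.0256] barYaw 37.88991125769412
posYaw 40.72840802816553 rad 0.048840614061222344 torque z from F -0.021632430796036602 j [ 0.131   0.364  -0.2458  1.9575  0.118   0.8307 -1.0883]
eye->bar dir from E, next arc deltas:
```

Request:
arm_command([
  [[-0.0012,0.0016,0],[0,0,-0.03],25],
  [[-0.0025,0.0032,0],[0,0,-0.06],25],
  [[-0.0037,0.0047,0],[0,0,-0.09],25],
  [[-0.0049,0.0063,0],[0,0,-0.12],25],
  [[-0.0049,0.0063,0],[0,0,-0.12],25],
])

```text
clock: 19.9
tcp_pos: [0.5303, -0.0182, 0.1628]
orientation: [-2.734, 1.545, -0.004]
contact_force: [0.7, -0.4, 0.6]
grip_width: 0.0214
```

```bash
python3 st.py
```

```text
tcp [ 0.5303 -0.0182  0.1628] F [ 0.7192 -0.4353  0.632 ] M [-0.0169 -0.0322 -0.0414] barYaw 31.040317118872885
posYaw 30.782914838283787 rad 0.04920195312302549 torque z from F -0.00493003427069405 j [ 0.1008  0.3544 -0.224   1.9712  0.1056  0.8244 -1.2104]
eye->bar dir from E, next arc deltas:
```

Contact is just starting. Going on in small steps.

Request:
arm_command([
  [[-0.0005,0.0009,0],[0,0,-0.02],25],
  [[-0.001,0.0017,0],[0,0,-0.04],25],
  [[-0.0015,0.0026,0],[0,0,-0.06],25],
  [[-0.0015,0.0026,0],[0,0,-0.06],25],
])

```text
clock: 20.3
tcp_pos: [0.5287, -0.0162, 0.1619]
orientation: [-2.686, 1.629, -0.003]
contact_force: [1.8, -1.6, 1.8]
grip_width: 0.0213
```

```bash
python3 st.py
```

```text
tcp [ 0.5287 -0.0162  0.1619] F [ 1.8045 -1.5709  1.7998] M [-0.5018 -0.4058 -0.0189] barYaw 27.544339725709357
posYaw 27.89729311626949 rad 0.04965560262486766 torque z from F 0.09191981449731396 j [ 0.0869  0.3527 -0.2119  1.9757  0.1004  0.8215 -1.2708]
eye->bar dir from E, next arc deltas:
```

Request:
arm_command([
  [[-0.0005,0.0009,0],[0,0,-0.02],25],
  [[-0.0009,0.0018,0],[0,0,-0.04],25],
  [[-0.0009,0.0018,0],[0,0,-0.04],25],
])

```text
clock: 20.6
tcp_pos: [0.5281, -0.0149, 0.1619]
orientation: [-2.652, 1.683, -0.004]
contact_force: [3.0, -5.0, 3.4]
grip_width: 0.0213
```

```bash
python3 st.py
```

```text
tcp [ 0.5281 -0.0149  0.1619] F [ 3.0476 -4.9505  3.4394] M [-1.0156 -0.6537  0.0836] barYaw 25.195861654670388
posYaw 26.164694867931495 rad 0.049583961692618896 torque z from F 0.3705047917918315 j [ 0.0774  0.3508 -0.2039  1.978   0.097   0.8198 -1.3116]
eye->bar dir from E, next arc deltas:
```

Request:
arm_command([
  [[-0.0004,0.0009,0],[0,0,-0.02],25],
  [[-0.0008,0.0018,0],[0,0,-0.04],25],
  [[-0.0008,0.0018,0],[0,0,-0.04],25],
])

```text
clock: 20.9
tcp_pos: [0.5277, -0.0137, 0.1622]
orientation: [-2.618, 1.737, -0.006]
contact_force: [4.1, -5.4, 3.0]
grip_width: 0.0214
```

```bash
python3 st.py
```

```text
tcp [ 0.5277 -0.0137  0.1622] F [ 4.1223 -5.4355  3.    ] M [-1.3584 -0.8442  0.0825] barYaw 22.878167993099943
posYaw 24.815128180442688 rad 0.049428357893653165 torque z from F 0.41186992370327324 j [ 0.0681  0.3488 -0.1957  1.9798  0.094   0.8184 -1.3517]
eye->bar dir from E, next arc deltas:
```

Request:
arm_command([
  [[-0.0004,0.0009,0],[0,0,0],25],
  [[-0.0008,0.0018,0],[0,0,0],25],
  [[-0.0012,0.0027,0],[0,0,0],25],
  [[-0.0012,0.0027,0],[0,0,0],25],
])

```text
clock: 21.3
tcp_pos: [0.5268, -0.0121, 0.1623]
orientation: [2.617, -1.737, 0.007]
contact_force: [4.6, -9.0, 4.5]
grip_width: 0.0219
```

```bash
python3 st.py
```

```text
tcp [ 0.5268 -0.0121  0.1623] F [ 4.6453 -9.0392  4.5279] M [-1.9911 -0.9574  0.0846] barYaw 22.865536839302052
posYaw 22.646587240157505 rad 0.049661083724284245 torque z from F 0.5876713425970892 j [ 0.0645  0.347  -0.1959  1.9823  0.0953  0.8175 -1.3567]
eye->bar dir from E, next arc deltas:
```

Torque is 0.59 N m, firmly clamped. Backing off and lifting clear.

Request:
arm_command([
  [[0.001,-0.002,0],[0,0,0],30],
  [[0.002,-0.004,0],[0,0,0],40],
  [[0.003,-0.006,0],[0,0,0],40],
  [[0.003,-0.006,0],[0,0,0],40],
  [[0.003,-0.006,0],[0,0,0],40],
  [[0.003,-0.006,0.02],[0,0,0],40],
  [[0.003,-0.006,0.05],[0,0,0],40],
  [[0.003,-0.006,0.09],[0,0,0],40],
  [[0.003,-0.006,0.12],[0,0,0],40],
])

```text
clock: 22.2
tcp_pos: [0.528, -0.0151, 0.2833]
orientation: [-2.62, 1.733, -0.0]
contact_force: [0.4, 0.0, -0.2]
grip_width: 0.0342
```

Request:
arm_command([
  [[-0.02,-0.04,0],[0,0,0],40],
  [[-0.04,-0.08,0],[0,0,0],40],
  [[-0.04,-0.12,0],[0,0,0],40],
  [[-0.04,-0.16,0],[0,0,0],40],
  [[-0.04,-0.2,0],[0,0,0],40],
  [[-0.04,-0.2,0],[0,0,0],40],
  [[-0.04,-0.2,0],[0,0,0],40],
])

```text
clock: 22.9
tcp_pos: [0.4876, -0.2158, 0.281]
orientation: [-2.618, 1.736, 0.002]
contact_force: [0.2, -0.3, 0.4]
grip_width: 0.0343
```

```bash
python3 - <<'E'
from h import *
g=r.grab_frame("scene");t=r.grab_frame("top");o=r.get_obs();print(o["tcp_pos"],o["contact_force"],o["clock"],o["qvel"].max())
cv2.imwrite("pics/s19.png",g);cv2.imwrite("pics/t19.png",t)
def blk(im,x,y,w,h,lo,hi):
    k=cv2.inRange(cv2.cvtColor(im,cv2.COLOR_BGR2HSV)[y:y+h,x:x+w],lo,hi);ys,xs=np.nonzero(k);return len(xs),xs.mean().round(2),ys.mean().round(2)
for n in("scene0","s17","s19"):print("block",n,blk(cv2.imread(f"pics/{n}.png"),195,203,40,29,(5,90,60),(18,190,255)))
# white dial rim + ball end (dark blob) + bar extent in top view
tm=r.camera_model("top");G=cv2.cvtColor(t,6).astype(int)
d=cv2.absdiff(cv2.imread("pics/top0.png"),t).max(2)[110:185,200:262];ys,xs=np.nonzero(d>45)
P=np.array([onz(tm,(x+200,y+110),.163)[:2] for x,y in zip(xs,ys)]);R0=P-[.5745,.0075]
k=np.abs(R0@[-.6,.8])<.012;u=R0[k];v=np.linalg.svd(u-u.mean(0))[2][0];v*=np.sign(v[0]);print("bar yaw",np.degrees(np.arctan2(v[1],v[0])),"extent",(u@v).min(),(u@v).max())
a=cv2.absdiff(cv2.imread("pics/s17.png"),g).max(2)[165:245,165:260];print("scene diff s17-s19 near press px>45:",np.argwhere(a>45).shape, np.argwhere(a>45).min(0,initial=99),np.argwhere(a>45).max(0,initial=0))
E
```

```text
[ 0.4882 -0.2139  0.2812] [-0.7843  0.4421 -0.9297] 23.0 0.0013646554654239565
block scene0 (400, np.float64(19.35), np.float64(11.6))
block s17 (376, np.float64(19.48), np.float64(12.04))
block s19 (373, np.float64(19.42), np.float64(11.97))
bar yaw 37.0338042722733 extent -0.08138378200719358 0.08074920412623177
scene diff s17-s19 near press px>45: (14, 2) [10 12] [15 78]
```

```bash
python3 -c "
from bench import r
print(r.hand_in())"
```

```text
the job is handed in; nothing more can be done
None
```

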